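# Preset two duct dampers with a fingertip

## Task

Preset the dampers of the two duct sections on the cart before they are hung: with a fingertip against the side of the upright tab, push the wider duct's lever round by the shorter way until it points in line with that duct, straight at its open end (damper open), and the narrower duct's lever likewise until it points squarely across that duct, straight at its side wall (damper closed). Only push the tabs, never pinch them, and leave everything else on and around the ducts where it stands.

Things in the scene. Friction and masses are not known exactly. Their poses are not given: they have to be found in the camera images.
- duct_wide: The wider of the two bare sheet-metal duct sections, fixed to the cart's top: an open-ended rectangular tube 250 mm wide (its y), 200 mm long (its x, the way the air goes), 85 mm high, lying flat. Origin at the centre of its underside, z up. On its top is a damper lever with an upright tab at the end.
- lever_wide (a joint): Damper lever of the wider duct, about the upright pivot at the centre of the duct's top. Rad: 0 = in line, pointing from the pivot along the duct's -x; grows counter-clockwise from above; 1.571 = across, along the duct's -y (direction -cos q, -sin q in the duct's frame). Stays where left: about 2 N at the tab turns it, no springs or clicks. Stops only at -0.45 and 2.0, beyond both settings.
- tab_wide (a point): Middle of the upright tab on the wider duct's lever, 31 mm above the duct's top, 68 mm from the pivot axis. The tab is 12 mm thick across the lever (its sides are pushed), 14 mm along it, and reaches from 11 to 51 mm above the duct's top. The lever's strip, 16 mm wide, lies 11 to 17 mm above the top; the hub, 26 mm across, and its wing nut reach up to 38 mm.
- pivot_wide (a point): Pivot of the wider duct's lever, at the height of the duct's top, 85 mm above the cart's top.
- duct_narrow: The narrower of the two bare sheet-metal duct sections, fixed to the cart's top: an open-ended rectangular tube 160 mm wide (its y), 200 mm long (its x, the way the air goes), 85 mm high, lying flat. Origin at the centre of its underside, z up. On its top is a damper lever with an upright tab at the end.
- lever_narrow (a joint): Damper lever of the narrower duct, about the upright pivot at the centre of the duct's top. Rad: 0 = in line, pointing from the pivot along the duct's -x; grows counter-clockwise from above; 1.571 = across, along the duct's -y (direction -cos q, -sin q in the duct's frame). Stays where left: about 2 N at the tab turns it, no springs or clicks. Stops only at -0.45 and 2.0, beyond both settings.
- tab_narrow (a point): Middle of the upright tab on the narrower duct's lever, 31 mm above the duct's top, 68 mm from the pivot axis. The tab is 12 mm thick across the lever (its sides are pushed), 14 mm along it, and reaches from 11 to 51 mm above the duct's top. The lever's strip, 16 mm wide, lies 11 to 17 mm above the top; the hub, 26 mm across, and its wing nut reach up to 38 mm.
- pivot_narrow (a point): Pivot of the narrower duct's lever, at the height of the duct's top, 85 mm above the cart's top.
- tape: Bystander: roll of metal tape, 68 mm across, 46 mm high, lying on the wider duct's top, in the quarter towards its +x and +y. Origin: centre of underside.
- screw_jar: Bystander: small clear screw jar, 38 mm across, 45 mm high, on the narrower duct's top, in the quarter towards its +x and +y. Origin: centre of underside.
- spray: Bystander: empty trigger spray bottle, 80 mm across, 220 mm high, beyond the ducts. Origin: centre of underside.
- caddy: Bystander: mint caddy 180 x 280 mm, 110 mm high, with a bail handle up to 198 mm. Origin: centre of underside.
- organizer: Bystander: clear drawer organizer 160 x 240 x 152 mm. Origin: centre of underside.
- pedal_bin: Bystander: round stainless pedal bin, 176 mm across, 245 mm high, at the left side. Origin: centre of underside.
- dustpan: Bystander: grey folding dustpan, about 190 x 240 mm, 62 mm high, at the right side. Origin: centre of underside.

How it is judged:
By the outcome, as a careful person would: the job done as asked, in the order asked, and still so for the second after the job is handed in, with the robot touching nothing.
It also fails if it takes over 51 s, if anything falls off the work surface, if the arm or the gripper's body presses on something with over 40 N, if the wrist force passes 120 N, or if a joint passes its speed limit or range.

## Robot

A 6-joint arm with a two-finger parallel gripper is mounted at the origin on the work surface. World frame = base frame: x ahead of the robot, y to its left, z up, the work surface at z = 0. Lengths are in m, angles in rad, forces in N, time in s.
With the tool pointing down it reaches from about 0.3 to 0.775 m from the base axis. Payload 14.6 kg.
Tool frame: the origin (TCP) lies midway between the tips of the shut fingers; the grasp point (between the pads) lies 19 mm behind it (bot.grip_depth is the distance from the TCP to the grasp point, in m); z points along the fingers, y is the line along which they close (so a half turn about z gives the same grasp; the last joint's range is limited). The gripper opens to 94 mm and grips with 3 to 60 N. Pads are 16 mm wide; open, the fingers measure 119 mm over their backs; the gripper's body (75 mm by 177 mm) begins 78 mm behind the grasp point.
Start: joints at [1.039, 0.3, 1.521, -0, 1.321, -0.067], TCP at [0.247, 0.492, 0.205] pointing down, gripper open.
Joint ranges: [-3.03, 3.03], [-0.79, 2.21], [0.23, 2.52], [-1.04, 4.18], [0, 3.07], [-2.55, 2.55]. Speed limits (rad/s): [2.22, 2.22, 2.57, 3.14, 3.14, 3.14].

## Interface

Orientations are given as a unit quaternion [w, x, y, z].
In Python, from station import bot, hand, imaging, workorder, get_clock, get_q, get_dq, get_joint_torque, get_ee_pos, get_tool_rot, get_contact_force, get_torque, get_grip_width, get_grip_force gives the robot as it stands. Calls block until the motion is done:
- bot.movep(position, orientation): joint-space move of the TCP to a pose.
- bot.move_linear(position, rate=0.15, orientation=None, max_force=None): straight line of the TCP; orientation=None keeps the orientation; rate is the mean speed in m/s. With max_force (N) it stops when the force on the tool has changed by that much, and returns True; else False.
- bot.move_joints(angles): joint-space move.
- hand.ungrasp() and hand.grab(force=None): open the fingers fully, or close them until they stop; force is the grip in N (None keeps the last).
- bot.wait(seconds).
- bot.inverse_kinematics(position, orientation): joint angles nearest the present ones, or None.
- imaging.capture(name): name is "scene" or "top" or "wrist"; returns (picture, depth): 400x640x3 uint8, red, green, blue; 400x640 float32, m along the optical axis (not along the pixel's ray), 0 where there is no reading.
- imaging.camera_info(name): a dict with "mtx" (3x3 intrinsics, pixels), "k1" (the pictures are not rectified: a ray, as slopes to the right and down, at radius r is drawn at 1 + k1 r^2 times it, then the intrinsics apply), "origin" and "rotation" of the camera in the world. Camera axes: x right, y up, looking along -z (the intrinsics and any distortion apply to the point x, -y, -z); pixel columns grow to the right and rows downward; lengths in m; the calibration is good to about 2 mm. A picture is of the moment at which its call begins: read the wrist's pose just before it. camera_info takes no time and is no camera call; for the wrist camera it gives the pose at the moment of the call.
A pose or a line that the arm cannot do raises bot.PlanningError and nothing moves.
- workorder.finish_job(): hands the job in; it is judged then, once.
Readings, each from a call of its own:
- get_clock(): time.
- get_q(): joint angles.
- get_dq(): joint speeds.
- get_joint_torque(): joint torques, N m.
- get_ee_pos(): TCP position.
- get_tool_rot(): TCP orientation.
- get_contact_force(): force on the tool from outside, world axes, zero at the start.
- get_torque(): the same for the moment, N m.
- get_grip_width(): opening from 0.0 (shut) to 1.0 (fully open).
- get_grip_force(): force on a finger pad.
Only numpy, scipy, OpenCV 4.12 (cv2) and the standard library are available. Lean on these libraries where they do the work, as an engineer would, in place of code of your own. Each camera call takes 0.05 s, during which the arm holds its last target. There are 200 camera calls.

## Working session

There is one attempt and no reset: what is moved stays moved. The work goes in short steps, each a Python script; the robot and the scene stay as the last script left them, time stands still between calls to the robot, and variables do not carry over. Pictures are saved under pics/ and viewed, at most 10 in all, crops included, and the job is handed in when it is done.

```bash
mkdir -p pics; ls; python3 - <<'E'
from station import *
import cv2,numpy as np
for n in ("top","scene"):
    p,d=imaging.capture(n); cv2.imwrite(f"pics/{n}0.png",p[:,:,::-1]); np.savez(f"{n}0.npz",p=p,d=d)
    i=imaging.camera_info(n); print(n,i)
print(get_clock(),get_tool_rot(),bot.grip_depth)
E
```

```text
pics
top {'mtx': array([[451.84427857,   0.        , 317.27437227],
       [  0.        , 451.84427857, 192.96357825],
       [  0.        ,   0.        ,   1.        ]]), 'k1': 0.022272718358197195, 'origin': array([ 0.38548373, -0.01680458,  1.38266554]), 'rotation': array([-0.69478572, -0.05211454,  0.04508698,  0.71590785])}
scene {'mtx': array([[499.71395203,   0.        , 318.83738925],
       [  0.        , 499.71395203, 204.38529241],
       [  0.        ,   0.        ,   1.        ]]), 'k1': -0.004276751502832826, 'origin': array([1.29023857, 0.62652043, 1.027598  ]), 'rotation': array([0.38167161, 0.17168437, 0.35442068, 0.83620407])}
0.1 [-3.36025880e-04  2.30289497e-01  9.73121996e-01 -4.64725708e-04] 0.0188
```

View pics/top0.png

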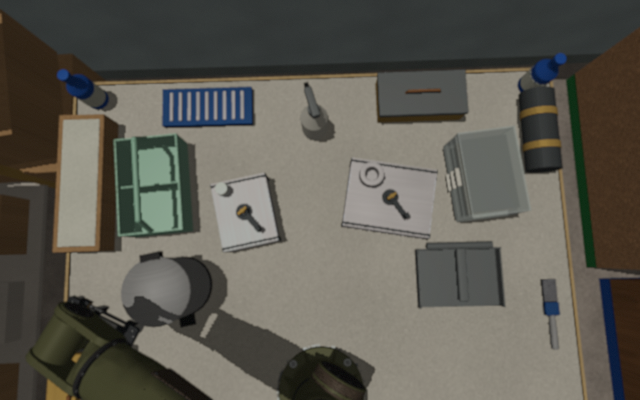

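View pics/scene0.png

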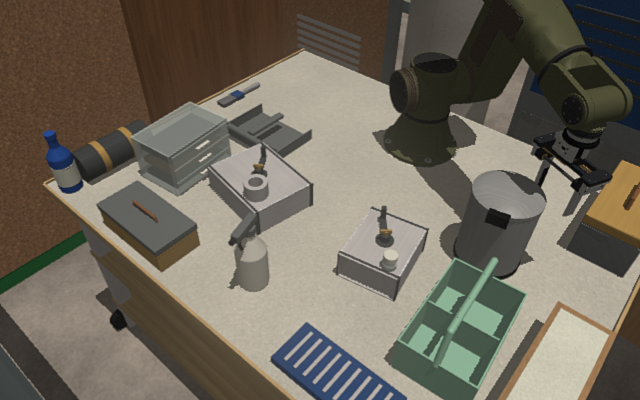

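The top view shows the wide duct at about (390,198) with its tab near (406,217), and the narrow duct at about (246,212) with its tab near (262,230). The tape (372,173) and jar (222,188) mark each duct's +x/+y quarter, so the ducts' +x is roughly up in the image. I'll fit both from depth.

```bash
cat > h.py <<'E'
from station import *
import cv2,numpy as np
from scipy.spatial.transform import Rotation as R
DIM={'wide':(.2,.25),'narrow':(.2,.16)}
def cloud(name,save=None):
    i=imaging.camera_info(name); p,d=imaging.capture(name)
    if save: cv2.imwrite(f"pics/{save}.png",p[:,:,::-1])
    v,u=np.indices(d.shape); k=i['mtx']
    s=cv2.undistortPoints(np.stack([u,v],-1).reshape(-1,1,2).astype(np.float64),k,np.array([i['k1'],0,0,0.]))[:,0].reshape(*d.shape,2)
    c=np.stack([s[...,0]*d,-s[...,1]*d,-d],-1)
    q=i['rotation']; W=R.from_quat([q[1],q[2],q[3],q[0]]).apply(c.reshape(-1,3)).reshape(c.shape)+i['origin']
    W[d==0]=np.nan
    return p,W
def fit(W,name,c0):
    near=np.linalg.norm(W[...,:2]-c0,axis=-1)<.18
    m=near&(abs(W[...,2]-.085)<.012)
    n,l=cv2.connectedComponents(m.astype(np.uint8)); 
    b=1+np.argmax([np.sum(l==j) for j in range(1,n)]); P=W[l==b]
    r=cv2.minAreaRect((P[:,:2]*1000).astype(np.float32)); a=r[2]
    yaw=np.deg2rad((a+45)%90-45)
    t=near&(W[...,2]>.1265)&(W[...,2]<.145)&(np.linalg.norm(W[...,:2]-c0,axis=-1)<.1)
    T=W[t]; tc=(T[:,:2].min(0)+T[:,:2].max(0))/2; pv=np.array(r[0])/1000
    e=tc-pv; e=R.from_euler('z',-yaw).apply([*e,0])
    print(name,'pivot',pv.round(4),'size',np.round(r[1],1),'yaw',round(float(yaw),4),'ztop',np.median(P[:,2]).round(4),'tab',tc.round(4),len(T),'r',np.hypot(*e[:2]).round(4),'q',np.arctan2(-e[1],-e[0]).round(3))
    return pv,yaw,tc
E
python3 - <<'E'
from h import *
p,W=cloud("top")
for n,(u,v) in dict(wide=(390,205),narrow=(246,220)).items():
    fit(W,n,W[v,u,:2])
for n,(u,v) in dict(tape=(372,167),jar=(222,188),spray=(312,120)).items(): print(n,W[v,u])
E
```

```text
wide pivot [ 0.5482 -0.2161] size [254.1 203.9] yaw -0.1786 ztop 0.084 tab [ 0.5515 -0.1998] 141 r 0.0167 q -1.592
narrow pivot [0.5184 0.207 ] size [203.6 164.7] yaw 0.1851 ztop 0.0845 tab [0.5193 0.2094] 40 r 0.0026 q -2.126
tape [ 0.63219206 -0.16551374  0.10899213]
jar [0.58178249 0.260678   0.1274217 ]
spray [0.76296451 0.00172943 0.15367847]
```

```bash
cat >> h.py <<'E'
def down(a): # tool pointing down, tool y along world angle a
    y=np.array([np.cos(a),np.sin(a),0]); z=np.array([0,0,-1.]); x=np.cross(y,z)
    q=R.from_matrix(np.stack([x,y,z],1)).as_quat(); return np.array([q[3],*q[:3]])
E
python3 - <<'E'
from h import *
i=imaging.camera_info('wrist'); q=i['rotation']; print(i['mtx'][0,0],i['origin']-get_ee_pos(), R.from_quat([q[1],q[2],q[3],q[0]]).as_matrix().round(2))
q=get_tool_rot(); print(R.from_quat([q[1],q[2],q[3],q[0]]).as_matrix().round(2))
for c in ((.548,-.216),(.518,.207)):
  for a in np.arange(-3,3.2,.5):
    s=bot.inverse_kinematics(np.array([*c,.36]),down(a)); print(c,round(a,2),None if s is None else np.round(s,2))
E
```

```text
282.43086721589697 [-0.07497561  0.03967895  0.18017132] [[ 0.45 -0.86 -0.26]
 [ 0.89  0.43  0.13]
 [-0.   -0.29  0.96]]
[[-0.89  0.45 -0.  ]
 [ 0.45  0.89 -0.  ]
 [ 0.   -0.   -1.  ]]
(0.548, -0.216) -3.0 None
(0.548, -0.216) -2.5 [-0.44  0.33  1.13 -0.    1.68  2.06]
(0.548, -0.216) -2.0 [-0.44  0.33  1.13 -0.    1.68  1.56]
(0.548, -0.216) -1.5 [-0.44  0.33  1.13 -0.    1.68  1.06]
(0.548, -0.216) -1.0 [-0.44  0.33  1.13 -0.    1.68  0.56]
(0.548, -0.216) -0.5 [-0.44  0.33  1.13 -0.    1.68  0.06]
(0.548, -0.216) 0.0 [-0.44  0.33  1.13 -0.    1.68 -0.44]
(0.548, -0.216) 0.5 [-0.44  0.33  1.13 -0.    1.68 -0.94]
(0.548, -0.216) 1.0 [-0.44  0.33  1.13 -0.    1.68 -1.44]
(0.548, -0.216) 1.5 [-0.44  0.33  1.13 -0.    1.68 -1.94]
(0.548, -0.216) 2.0 [-0.44  0.33  1.13 -0.    1.68 -2.44]
(0.548, -0.216) 2.5 None
(0.548, -0.216) 3.0 None
(0.518, 0.207) -3.0 None
(0.518, 0.207) -2.5 None
(0.518, 0.207) -2.0 [ 0.31  0.26  1.23 -0.    1.66  2.31]
(0.518, 0.207) -1.5 [ 0.31  0.26  1.23 -0.    1.66  1.81]
(0.518, 0.207) -1.0 [ 0.31  0.26  1.23 -0.    1.66  1.31]
(0.518, 0.207) -0.5 [ 0.31  0.26  1.23 -0.    1.66  0.81]
(0.518, 0.207) 0.0 [ 0.31  0.26  1.23 -0.    1.66  0.31]
(0.518, 0.207) 0.5 [ 0.31  0.26  1.23 -0.    1.66 -0.19]
(0.518, 0.207) 1.0 [ 0.31  0.26  1.23 -0.    1.66 -0.69]
(0.518, 0.207) 1.5 [ 0.31  0.26  1.23 -0.    1.66 -1.19]
(0.518, 0.207) 2.0 [ 0.31  0.26  1.23 -0.    1.66 -1.69]
(0.518, 0.207) 2.5 [ 0.31  0.26  1.23 -0.    1.66 -2.19]
(0.518, 0.207) 3.0 None
```

```bash
cat >> h.py <<'E'
def view(c,a,save,name,z=.34):
    x=np.array([np.cos(a+np.pi/2),np.sin(a+np.pi/2)])
    bot.movep(np.array([*(np.array(c)-.06*x),z]),down(a)); bot.wait(.2)
    p,W=cloud('wrist',save); np.save(save+'.npy',W)
    return p,W
E
python3 - <<'E'
from h import *
hand.grab(5)
e=get_ee_pos(); bot.move_linear(np.array([e[0],e[1],.42]),rate=.25)
p,W=view((.548,-.216),.4,'w1','wide')
fit(W,'wide',np.array((.548,-.216)))
i=imaging.camera_info('wrist'); print(get_clock(),get_ee_pos(),i['origin'],get_grip_width())
E
```

```text
wide pivot [ 0.5487 -0.2145] size [254.4 201.4] yaw -0.1771 ztop 0.0859 tab [ 0.5619 -0.1949] 1031 r 0.0236 q -1.984
5.75 [ 0.57147679 -0.27099368  0.34003561] [ 0.53915    -0.19130674  0.52017562] 0.005423538938788086
```

View pics/w1.png

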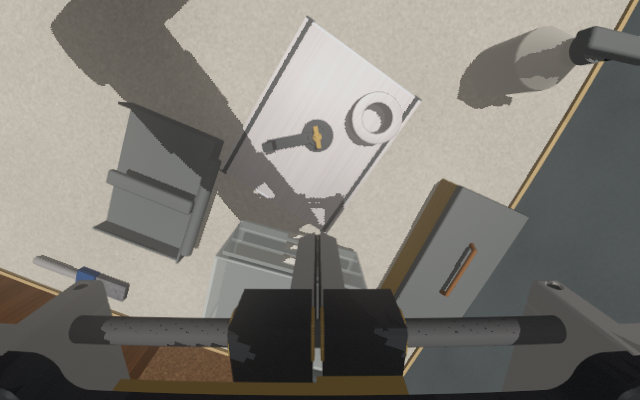

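The wide duct is unobstructed: pivot at (317,136), tab at (269,147). The tape contaminated the tab selection, so I'll restrict it to the lever's half.

```bash
cat >> h.py <<'E'
def tabq(W,pv,yaw,lo=.128):
    L=R.from_euler('z',-yaw).apply((W-[*pv,0]).reshape(-1,3)); r=np.hypot(L[:,0],L[:,1])
    m=(abs(r-.068)<.02)&(L[:,2]>lo)&(L[:,2]<.145)&(L[:,0]<.03)&(L[:,1]<.03)
    T=L[m]; c=np.array(cv2.minAreaRect((T[:,:2]*1000).astype(np.float32))[0])/1000
    s=(r<.062)&(r>.02)&(abs(L[:,2]-.102)<.006)   # strip
    S=L[s]; S=S[(S[:,0]<.02)&(S[:,1]<.02)]; sc=S[:,:2].mean(0)
    print('tab n',len(T),'r',np.hypot(*c).round(4),'q tab',np.arctan2(-c[1],-c[0]).round(4),'mean',np.arctan2(-T[:,1].mean(),-T[:,0].mean()).round(4),'q strip',len(S),np.arctan2(-sc[1],-sc[0]).round(4),'ztop',np.percentile(T[:,2],90).round(4))
    hub=(r<.02)&(L[:,2]>.095); print('hub off',L[hub][:,:2].mean(0).round(4))
    return np.arctan2(-c[1],-c[0])
E
python3 - <<'E'
from h import *
W=np.load('w1.npy'); tabq(W,(.5487,-.2145),-.1771)
E
```

```text
tab n 106 r 0.0679 q tab 0.7553 mean 0.7524 q strip 330 0.7509 ztop 0.1377
hub off [-0.0018 -0.0012]
```

```bash
cat >> h.py <<'E'
RAD=.068
def pose(pv,yaw,q,off,z):
    a=q+yaw; u=-np.array([np.cos(a),np.sin(a)]); v=np.array([-u[1],u[0]])
    return np.array([*(np.array(pv)+RAD*u+off*v),z]),down(a)
def push(pv,yaw,q0,q1,side,off=.014,back=.035,z=.110,n=4):
    P=lambda q,o,h: pose(pv,yaw,q,side*o,h)
    bot.movep(*P(q0,back,.22))
    p,o=P(q0,back,z); bot.move_linear(p,rate=.12,orientation=o)
    f0=get_contact_force()
    p,o=P(q0,off+.003,z); bot.move_linear(p,rate=.06,orientation=o)
    for q in np.linspace(q0,q1,n+1)[1:]:
        p,o=P(q,off,z)
        if bot.move_linear(p,rate=.05,orientation=o,max_force=15): print('FORCE',q)
        print(round(q,3),(get_contact_force()-f0).round(1),(get_ee_pos()-p).round(4))
    p,o=P(q1,back,z); bot.move_linear(p,rate=.1,orientation=o)
    p,o=P(q1,back,.22); bot.move_linear(p,rate=.2,orientation=o)
E
python3 - <<'E'
from h import *
pv=(.5485,-.2148);yaw=-.1775
push(pv,yaw,.755,.03,1)
p,W=view((.548,-.216),.1,'w2','wide')
c=fit(W,'wide',np.array((.548,-.216)));tabq(W,c[0],c[1]);tabq(W,pv,yaw);print(get_clock())
E
```

```text
0.574 [ 0.6  0.1 -0.3] [ 0.0001 -0.0001  0.0001]
0.392 [ 0.6 -0.  -0.4] [ 0.0001 -0.0001 -0.    ]
0.211 [-0.  -0.7  0.8] [ 0.0001 -0.0002 -0.    ]
0.03 [ 0.3 -0.1  0.3] [ 0.     -0.0001 -0.    ]
wide pivot [ 0.5487 -0.2145] size [253.3 201.6] yaw -0.1799 ztop 0.0859 tab [ 0.5576 -0.1683] 1063 r 0.047 q -1.581
tab n 107 r 0.0674 q tab -0.0155 mean -0.0213 q strip 337 -0.0338 ztop 0.138
hub off [-0.0024  0.0006]
tab n 107 r 0.0672 q tab -0.0229 mean -0.0287 q strip 334 -0.0457 ztop 0.138
hub off [-0.0024  0.0009]
11.475
```

View pics/w2.png

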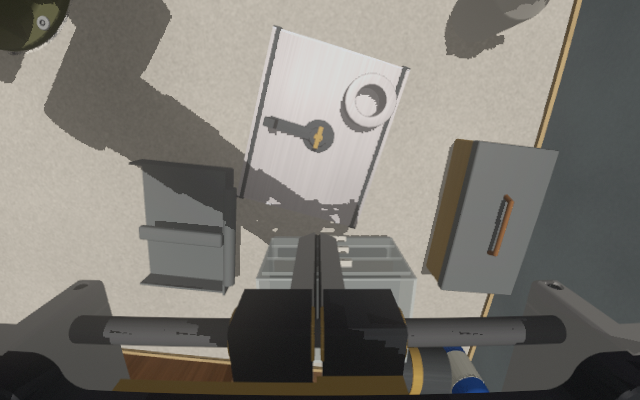

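The tab (269,123) now lies nearly in line, perhaps slightly past. A lower look from directly above the lever will settle it.

```bash
cat >> h.py <<'E'
def close(pv,yaw,q,a,save,c0):
    u=-np.array([np.cos(q+yaw),np.sin(q+yaw)]); x=np.array([np.cos(a+np.pi/2),np.sin(a+np.pi/2)])
    bot.movep(np.array([*(np.array(pv)+.04*u-.085*x),.215]),down(a)); bot.wait(.25)
    print('cam',imaging.camera_info('wrist')['origin'])
    p,W=cloud('wrist',save); np.save(save+'.npy',W); return W
def strip(W,pv,yaw,q):
    L=R.from_euler('z',-(yaw+q)).apply((W-[*pv,0]).reshape(-1,3)) # lever along -x
    for lo,hi,x0,x1 in ((.0985,.108,-.056,-.02),(.131,.145,-.09,-.045)):
        m=(L[:,2]>lo)&(L[:,2]<hi)&(L[:,0]>x0)&(L[:,0]<x1)&(abs(L[:,1])<.02); P=L[m]
        if lo<.1:
            # centreline from edges in 3 mm bins
            b=np.arange(x0,x1,.003); C=[];
            for s in b:
                k=P[(P[:,0]>=s)&(P[:,0]<s+.003)]
                if len(k)>3: C.append((k[:,0].mean(),(k[:,1].min()+k[:,1].max())/2,np.ptp(k[:,1])))
            C=np.array(C); f=np.polyfit(C[:,0],C[:,1],1); print('strip n',len(P),'width',C[:,2].mean().round(4),'dir q',(q+f[0]).round(4),'offset at pivot',f[1].round(4))
        else:
            c=(P.min(0)+P.max(0))/2; print('tab n',len(P),'size',np.ptp(P,axis=0).round(4),'c',c.round(4),'q',(q-np.arctan2(c[1],-c[0])).round(4) )
E
python3 - <<'E'
from h import *
pv=(.5487,-.2145);yaw=-.1785
W=close(pv,yaw,0,-.18,'w3',0)
c=fit(W,'wide',np.array((.548,-.216)))
strip(W,pv,yaw,0); print(get_clock())
E
```

```text
cam [ 0.51051035 -0.20585335  0.39610365]
wide pivot [ 0.5477 -0.2223] size [240.  201.3] yaw -0.1767 ztop 0.0859 tab [ 0.5577 -0.1689] 2600 r 0.0544 q -1.58
strip n 566 width 0.0143 dir q -0.0122 offset at pivot 0.0001
tab n 215 size [0.0141 0.0112 0.0074] c [-0.0675  0.0017  0.1348] q -0.0246
12.3917
```

View pics/w3.png

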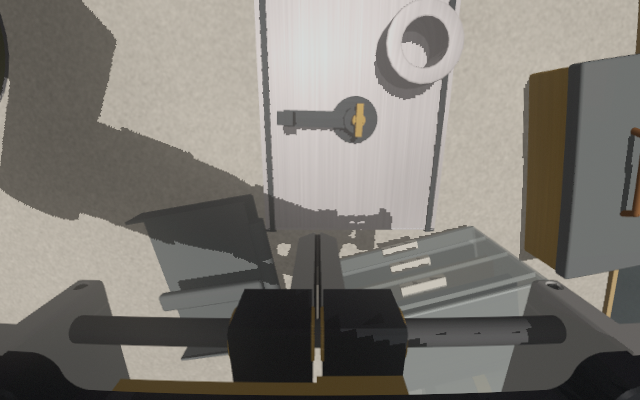

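Lever wide is at about −0.02 rad (1°), in line. Now the narrow duct: look, push to short of the target, then look close.

```bash
python3 - <<'E'
from h import *
e=get_ee_pos(); bot.move_linear(np.array([*e[:2],.3]),rate=.25)
c0=np.array((.518,.207))
p,W=view(c0,.9,'n1','narrow')
pv,yaw,_=fit(W,'narrow',c0); q=tabq(W,pv,yaw); strip(W,pv,yaw,q); print(get_clock())
E
```

```text
narrow pivot [0.5195 0.2086] size [200.9 165. ] yaw 0.1863 ztop 0.086 tab [0.5293 0.2197] 585 r 0.0148 q -2.482
tab n 99 r 0.0678 q tab 0.5132 mean 0.5112 q strip 338 0.4957 ztop 0.1378
hub off [-0.0027 -0.0006]
strip n 289 width 0.0153 dir q 0.5184 offset at pivot 0.0008
tab n 96 size [0.0139 0.0109 0.0059] c [-6.790e-02 -1.000e-04  1.355e-01] q 0.5146
14.8417
```

View pics/n1.png

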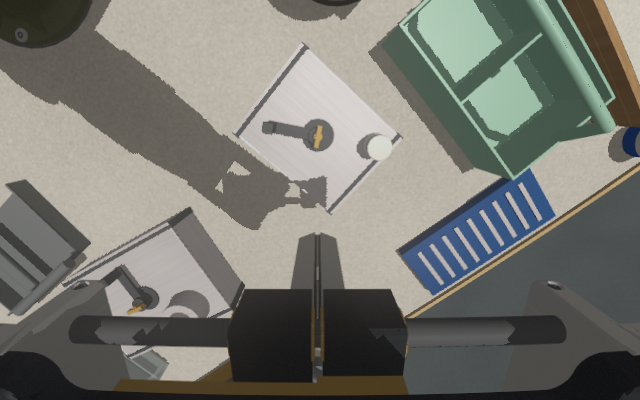

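The narrow duct's lever is clear: pivot (318,134), tab (268,127), q ≈ 0.514. I'll push it from the lower-q side, stopping short first.

```bash
python3 - <<'E'
from h import *
pv=(.5195,.2084);yaw=.186
push(pv,yaw,.514,1.48,-1,n=5)
W=close(pv,yaw,1.5,1.7,'n2',0)
c=fit(W,'narrow',np.array(pv))
W[...,:]=W; strip(W,pv,yaw,1.5); tabq(W,pv,yaw); print(get_clock())
E
```

```text
0.707 [-0.3 -0.3 -2.8] [-0.0001  0.0001 -0.    ]
0.9 [-0.3 -0.  -1.9] [-0.0001  0.0001 -0.    ]
1.094 [-0.3 -0.1 -1.2] [-0.0002  0.0001 -0.    ]
1.287 [-1.5  0.6 -2.2] [-0.0002  0.0001 -0.    ]
1.48 [-1.8  0.1 -1.4] [-0.0002  0.0001 -0.    ]
cam [0.52448667 0.1699821  0.39557677]
narrow pivot [0.5192 0.2085] size [200.8 164.7] yaw 0.1842 ztop 0.086 tab [0.5614 0.208 ] 1186 r 0.0422 q 2.946
strip n 576 width 0.0145 dir q 1.5135 offset at pivot -0.0001
tab n 215 size [0.0142 0.0104 0.0042] c [-0.0677 -0.0014  0.1367] q 1.52
tab n 215 r 0.0677 q tab 1.5202 mean 1.5187 q strip 667 1.5141 ztop 0.1377
hub off [-0.0005 -0.0035]
21.1417
```

View pics/n2.png

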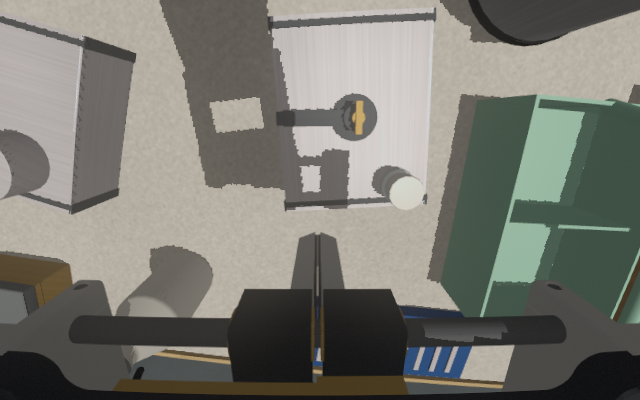

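Narrow is at about 1.518, so contact leads the command by about 0.038 rad. Final nudge by that calibration.

```bash
python3 - <<'E'
from h import *
pv=(.5195,.2084);yaw=.186
push(pv,yaw,1.46,1.534,-1,n=1)
W=close(pv,yaw,1.57,1.7,'n3',0)
fit(W,'narrow',np.array(pv)); strip(W,pv,yaw,1.57)
p,W=cloud('top','t2')
for n,(u,v) in dict(tape=(372,167),jar=(222,188)).items(): print(n,W[v,u])
print(get_clock())
E
```

```text
1.534 [ 0.1 -0.1 -0.3] [-0.0002 -0.     -0.0001]
cam [0.52726382 0.17037828 0.39557814]
narrow pivot [0.519  0.2086] size [200.7 164.7] yaw 0.1842 ztop 0.086 tab [0.5634 0.2086] 1202 r 0.0444 q 2.957
strip n 564 width 0.0144 dir q 1.5726 offset at pivot -0.0001
tab n 221 size [0.0142 0.0113 0.0079] c [-0.0676 -0.0004  0.1353] q 1.5764
tape [ 0.63150146 -0.16509746  0.11255747]
jar [0.51577298 0.16736874 0.5495234 ]
25.5083
```

View pics/n3.png

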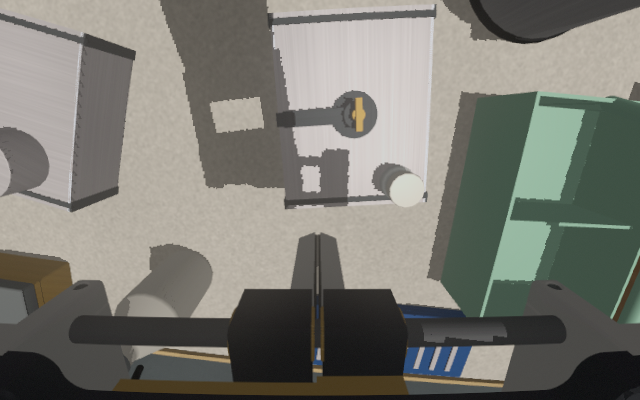

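The narrow lever, from (356,116) to (280,118), points squarely at the side wall (q ≈ 1.574). The jar is undisturbed at (405,190), and the arm is clear of everything.

```bash
python3 - <<'E'
from station import *
print(workorder.finish_job())
E
```

```text
the job is handed in; nothing more can be done
None
```

I handed the job in with both dampers set by pushing only: the wide duct's lever is in line at about −0.02 rad (1° past, left as is), and the narrow duct's is squarely across at about 1.574 rad. The tape and screw jar stayed where they stood, and my last clock reading before hand-in was 25.5 s of the 51 s allowed.

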